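Show a culture tube to a colleague against the lined card

ROBOT

A 6-joint arm with a two-finger parallel gripper is mounted at the origin on the work surface. World frame = base frame: x ahead of the robot, y to its left, z up, the work surface at z = 0. Lengths are in mm, angles in rad, forces in N, time in s.
With the tool pointing down it reaches from about 425 to 925 mm from the base axis. Payload 12.5 kg.
Tool frame: the origin (TCP) lies midway between the tips of the shut fingers; the grasp point (between the pads) lies 19 mm behind it (bot.grasp_offset is the distance from the TCP to the grasp point, in mm); z points along the fingers, y is the line along which they close (so a half turn about z gives the same grasp; the last joint's range is limited). The gripper opens to 85 mm and grips with 20 to 120 N. Pads are 22 mm wide; open, the fingers measure 114 mm over their backs; the gripper's body (76 mm by 85 mm) begins 54 mm behind the grasp point. The pads swing forward as they close: fully open they stand 13 mm farther back than shut.
Start: joints at [-1.291, 0.491, 1.559, -0, 1.092, -0.106], TCP at [235.211, -579.069, 231.327] pointing down, gripper open.
Joint ranges: [-3.1, 3.1], [-0.84, 2.19], [0.05, 2.79], [-1.13, 4.28], [0.06, 2.93], [-2.69, 2.69]. Speed limits (rad/s): [2.22, 2.22, 2.79, 3.14, 3.14, 3.14].

INTERFACE

Orientations are given as a rotation vector (axis times angle).
In Python, from plant import bot gives the robot as it stands.
- The arm moves only by the shell command python3 -m jog 'ROWS' [FORCE]. ROWS is a JSON object of lists of equal length, an entry for each row: "grip": the opening, from -1 (shut) to 1 (fully open); "translation": the shift along the world's x, y, z normalised to -1 to 1, where 1 is 400 mm, a list of three; "delta_rot": the turn, a rotation vector about the world's x, y, z normalised to -1 to 1, where 1 is pi rad, a list of three. A call has 1 to 20 rows; each row shifts and turns the commanded pose from where the row before left it; what a row does not reach is not made up. A row lasts 1/12 s, in which the tool goes at most 41.7 mm and 7.16 degrees, less where a joint would pass 70% of its speed; a pose out of reach is approached as far as the arm can. A call with a number of a shift or a turn outside -1 to 1 is refused whole. A call with a gripper value outside its range is refused whole. The fingers move at their own pace and stop on an object; FORCE is the grip in N (left out, the last holds). Time passes only in rows, so rows that do not move let the fingers close. It gives the time, the measured TCP pose, the force, the opening and the grip force at its end, in the units of the state.
- bot.sense(): the state, without advancing time (a new reading comes with each control period).
- bot.read_camera(name): name is "scene" or "top"; returns a dict with "color" (400x640x3 uint8, red, green, blue), "depth" (400x640 float32, mm along the optical axis (not along the pixel's ray), 0 where there is no reading), "fx", "fy", "cx", "cy" (pixels), "R" (3x3) and "t" (3): a world point X has camera coordinates R X + t. Camera axes: x right, y down, z forward; pixel columns grow to the right and rows downward; lengths in mm; the calibration is good to about 2 mm. A picture is of the moment at which its call begins.
- bot.finish_job(): hands the job in; it is judged then, once.
The state is a dict: "time_s": time; "qpos": joint angles; "joint_velocities": joint speeds; "tau": joint torques, N m; "eef_pos": TCP position; "tcp_rot": TCP orientation; "force": force on the tool from outside, world axes, zero at the start; "ft_torque": the same for the moment, N m; "width": opening from 0.0 (shut) to 1.0 (fully open); "finger_force": force on a finger pad.
Only numpy, scipy, OpenCV 4.12 (cv2) and the standard library are available. Lean on these libraries where they do the work, as an engineer would, in place of code of your own. Each camera call takes 0.05 s, during which the arm holds its last target. There are 200 camera calls.

TASK

Turn the black knob of the tube rack's keeper bar counter-clockwise until it clicks over and the bar stays swung fully aside, then lift out the tube with the wide cap and, for the colleague across the bench, hold it cap-up in the air in front of the middle of the leaning lined card, parallel to the card's slope and with the tube's axis about 40 mm off its face. Finish while holding it there, still and touching nothing but the fingers; do not put it down or let go. Leave the two slim-capped tubes in the rack, and leave the dish stack and the spray bottle where they are.

Things in the scene. Friction and masses are not known exactly. Their poses are not given: they have to be found in the camera images.
- rack: Steel tube rack fixed to the bench, 70 (x) x 250 (y) x 70 mm high. Origin: centre of its underside, z up. Tubes stand in three holes (18.5 mm square in the top plate) at x = 0, y = +20, -30, -80 mm, in any order, their bottoms guided and resting 8 mm above the bench. A 22 mm post at x = 0, y = +95 mm carries the keeper.
- keeper (a joint): Keeper angle (rad), counter-clockwise from above. 0: its flat bar lies along the rack's -y over all three caps and blocks them. 1.2: open, at its stop, bar swung out to the rack's +x. A spring toggle pulls it back below 0.6 and snaps it on to 1.2, to stay, above; it resists with 0.3 N m at 0, none at 0.6. Bar 14 mm wide, 195 mm long from the post, 129 to 137 mm above the bench.
- keeper_grip (a point): Point on the keeper's vertical axis at which to grip its black knob, 163 mm above the bench. The knob is an upright fin 12 mm thick, 44 mm long along the bar and 34 mm high (137 to 171 mm above the bench) and turns with the bar. At joint 0 its axes are the rack's: long side along y, thickness along x.
- tube: The wanted tube: glass, 16 mm in diameter, paper label, white ribbed cap 32 mm in diameter; 117 mm long in all, about 40 g. It starts upright in any one of the rack's holes. Origin: centre of its bottom, z along its axis to the cap. The cap spans 93 to 117 mm from the bottom (101 to 125 mm above the bench in the rack).
- tube_mid (a point): Point on the wanted tube's axis, 55 mm from its bottom: the point to be shown in front of the card's middle.
- slim_a: A like tube, to be left in the rack, with a slim white cap only 19 mm in diameter (same heights). Origin at the centre of its bottom, z up.
- slim_b: The other slim-capped tube, the same in every way, to be left in the rack.
- stand: Reading stand fixed to the bench: aluminium foot 110 (x) x 170 (y) x 14 mm, two uprights at y = +-80 mm, 110 mm high, with the card hinged between them. Origin: centre of its underside. Its +x is the side that the card faces, away from the robot, towards the colleague.
- card: White card with black cross lines, 140 wide, 120 tall, 4 mm thick, on a stiff hinge, leaning back towards the robot by 0.25 to 0.55 rad. Origin: middle of the lined face's lower edge, on the hinge, 100 mm above the bench. x points straight out of the face, y along the lower edge, z up the slope. The tube's middle belongs at x 40, y 0, z 60 mm here (z 60 is mid-face), its axis along z.
- dishes: Loose stack of four clear dishes, 93 mm in diameter, 56 mm high. Bystander. Origin at the centre of its underside.
- sprayer: Loose white spray bottle, 72 mm in diameter, 163 mm high. Bystander. Origin at the centre of its underside.

How it is judged:
By the outcome, as a careful person would: the job done as asked, in the order asked, and still so for the second after the job is handed in, while the arm keeps its last pose, push and grip.
It also fails if it takes over 51 s, if anything falls off the work surface, if the arm or the gripper's body presses on something with over 40 N, if the wrist force passes 120 N, or if a joint passes its speed limit or range.

## Working session

There is one attempt and no reset: what is moved stays moved. The work goes in short steps, Python scripts to look and compute and a shell command to move; the robot and the scene stay as the last step left them, time stands still between calls to the robot, and variables do not carry over. Pictures are saved under pics/ and viewed, at most 10 in all, crops included, and the job is handed in when it is done.

```bash
ls; mkdir -p pics; python3 - <<'E'
from plant import bot
import cv2,pickle,numpy as np
s=bot.sense(); print(s)
for n in("scene","top"):
    c=bot.read_camera(n); pickle.dump(c,open(f"pics/{n}.pkl","wb"))
    cv2.imwrite(f"pics/{n}0.png",c["color"][:,:,::-1])
    print(n,c["fx"],c["cx"],c["cy"],np.round(c["R"],3).tolist(),np.round(c["t"],1), "campos",np.round(-c["R"].T@c["t"]))
E
```

```text
pics
{'time_s': 0.0, 'qpos': array([-1.29061537e+00,  4.91576571e-01,  1.55944828e+00, -1.30529100e-05,
        1.09165339e+00, -1.05588075e-01]), 'joint_velocities': array([ 1.12653051e-03, -5.91093243e-05,  6.41300571e-04, -3.19486022e-04,
        3.10202027e-04,  1.72383959e-04]), 'tau': array([-1.87665311e-03, -6.18461895e+01, -2.61598581e+01, -2.04637631e-04,
        3.96146337e-03, -1.62099315e-06]), 'eef_pos': array([ 235.13585331, -578.85236854,  230.71755828]), 'tcp_rot': array([-3.08227080e+00, -6.02016297e-01,  1.66734973e-04]), 'force': array([-0.1287869 ,  0.52926659,  0.3215787 ]), 'ft_torque': array([ 0.01392418, -0.02087273,  0.01761409]), 'finger_force': 0.0, 'width': 1.0014371508375515}
scene 453.1203015908177 313.0862097744053 199.28929343137924 [[0.236, 0.972, 0.022], [0.645, -0.14, -0.751], [-0.727, 0.192, -0.66]] [-154.1 -251.5 1859. ] campos [1549. -242. 1041.]
top 396.1335028788105 321.0239864034188 204.47702670138958 [[-0.017, -1.0, -0.006], [-0.973, 0.018, -0.232], [0.232, 0.002, -0.973]] [  11.   572.7 1297.9] campos [ 256.   -2. 1395.]
```

View pics/scene0.png

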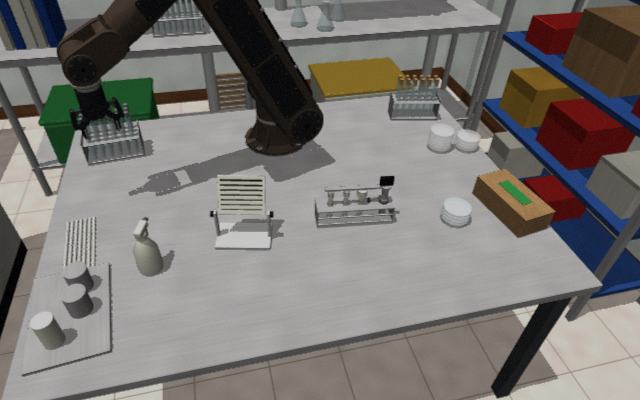

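View pics/top0.png

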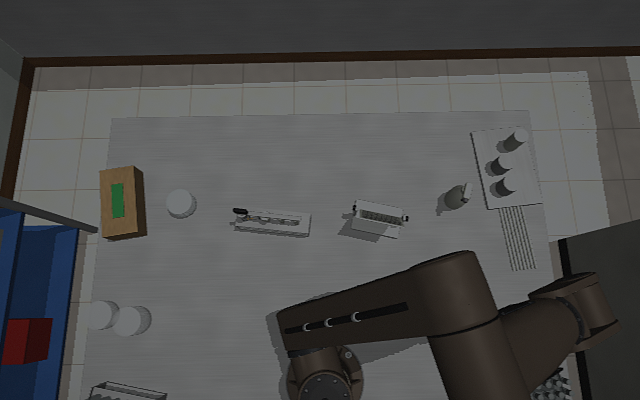

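The scene view shows the rack near (355,207), its black knob at (386,181), the card stand at (243,210), the sprayer at (148,250) and the dishes at (456,212). In the top view the knob is at (240,211), the rack at (272,221) and the stand at (376,218). Next I'll enlarge both.

```bash
cat > h.py <<'E'
import pickle,numpy as np,cv2
def load(n,tag=""): return pickle.load(open(f"pics/{n}{tag}.pkl","rb"))
def ray(c,u,v):
    d=c["R"].T@np.array([(u-c["cx"])/c["fx"],(v-c["cy"])/c["fy"],1.]); return -c["R"].T@c["t"],d
def onz(c,u,v,z):
    o,d=ray(c,u,v); return o+d*(z-o[2])/d[2]
def dep(c,u,v):
    o,d=ray(c,u,v); return o+d*c["depth"][int(round(v)),int(round(u))]
def two(c1,p1,c2,p2):
    o1,d1=ray(c1,*p1);o2,d2=ray(c2,*p2);d1/=np.linalg.norm(d1);d2/=np.linalg.norm(d2)
    k=np.linalg.lstsq(np.c_[d1,-d2],o2-o1,rcond=None)[0]; a,b=o1+k[0]*d1,o2+k[1]*d2
    return (a+b)/2,np.linalg.norm(a-b)
def proj(c,X):
    p=c["R"]@np.asarray(X,float)+c["t"]; return np.array([c["fx"]*p[0]/p[2]+c["cx"],c["fy"]*p[1]/p[2]+c["cy"]])
def crop(c,u0,v0,w,h,k): 
    im=c["color"][v0:v0+h,u0:u0+w,::-1]; return cv2.resize(im,None,fx=k,fy=k,interpolation=cv2.INTER_CUBIC)
E
python3 - <<'E'
from h import *
s,t=load("scene"),load("top")
a=crop(s,200,165,200,90,4); b=np.clip(crop(t,225,190,200,60,4)*1.6,0,255).astype(np.uint8)
cv2.imwrite("pics/crops.png",np.vstack([a,b]))
E
```

```text
(no output)
```

View pics/crops.png

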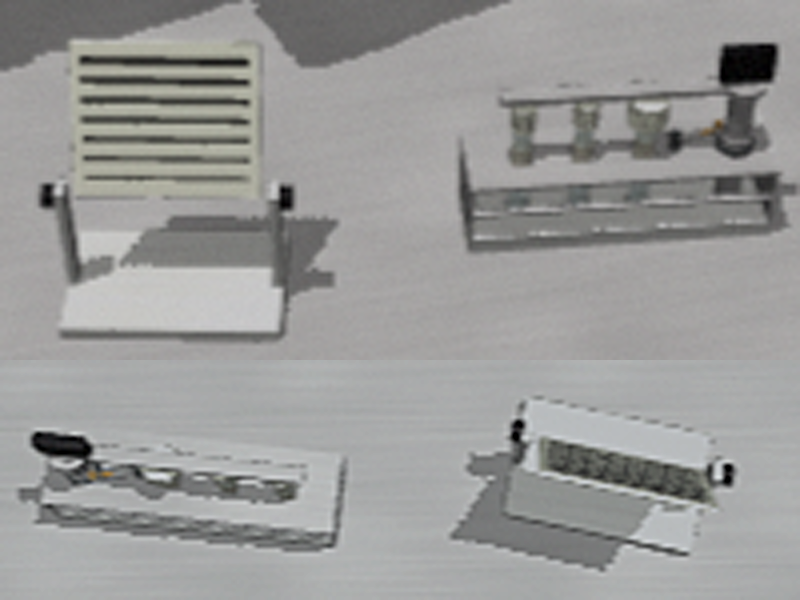

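The crops show the wide cap in the hole nearest the post, at about scene (362,193), with both slim caps further along. The card corners are at about (218,176), (265,175), (264,213) and (219,212). Next I measure with depth, masks and two-view rays.

```bash
python3 - <<'E'
from h import *
np.set_printoptions(precision=1,suppress=True)
s,t=load("scene"),load("top")
def cloud(c,u0,v0,u1,v1):
    V,U=np.mgrid[v0:v1,u0:u1]; d=c["depth"][v0:v1,u0:u1]
    P=np.stack([(U-c["cx"])/c["fx"]*d,(V-c["cy"])/c["fy"]*d,d],-1)
    return (P-c["t"])@c["R"], c["color"][v0:v1,u0:u1], U,V
# knob
cs={}
for n,c,b in(("scene",s,(374,170,402,195)),("top",t,(228,200,255,220))):
    P,C,U,V=cloud(c,*b); m=(C.max(-1)<45)&(P[...,2]>130)
    k=cv2.connectedComponentsWithStats(m.astype(np.uint8)); i=1+np.argmax(k[2][1:,4]); mm=k[1]==i
    cs[n]=k[3][i]+b[:2]; print(n,"knob",k[2][i],cs[n],P[mm].mean(0),P[mm].min(0),P[mm].max(0), cv2.minAreaRect(np.argwhere(mm)[:,::-1].astype(np.float32)))
    top=mm&(P[...,2]>166); q=P[top][:,:2]; print(" top pts",len(q),q.mean(0) if len(q) else "")
    if len(q)>5:
        w,v=np.linalg.eigh(np.cov(q.T)); print(" dir",v[:,1],"yaw of y",np.degrees(np.arctan2(-v[0,1]*np.sign(v[1,1]),abs(v[1,1]))))
print("knob two",two(s,cs["scene"],t,cs["top"]))
# rack top plate
for n,c,b in(("scene",s,(310,185,402,235)),("top",t,(228,200,318,245))):
    P,C,U,V=cloud(c,*b); m=(abs(P[...,2]-70)<4); q=P[m][:,:2]; r=cv2.minAreaRect(q.astype(np.float32)); print(n,"rack",len(q),r)
    m=(P[...,2]>110)&(P[...,2]<128); q=P[m]; 
    k=cv2.connectedComponentsWithStats(m.astype(np.uint8))
    for i in range(1,k[0]):
        if k[2][i,4]>6: print("  blob",k[3][i]+b[:2],k[2][i,4],P[k[1]==i].mean(0),np.ptp(P[k[1]==i],0))
    m=(P[...,2]>128)&(P[...,2]<140); q=P[m][:,:2]; print("  bar",len(q),cv2.minAreaRect(q.astype(np.float32)))
# card
P,C,U,V=cloud(s,215,172,270,216)
m=(U>221)&(U<261)&(V>179)&(V<208)
q=P[m]; o=q.mean(0); n=np.linalg.svd(q-o,full_matrices=False)[2][2]; n*=np.sign(n[0]); print("card plane",o,n,"lean",np.arcsin(n[2]),"rms",((q-o)@n).std(),"yaw",np.degrees(np.arctan2(n[1],n[0])))
np.save("pics/card.npy",np.r_[o,n])
m=(abs((P-o)@n)<3)&(P[...,2]>95); q=P[m]; print("ext",q.min(0),q.max(0),len(q))
h=np.array([-n[1],n[0],0]);h/=np.linalg.norm(h); u=np.cross(n,h)
a=np.c_[q@h,q@u]; print("h",a.min(0),a.max(0),(a.max(0)-a.min(0)), cv2.minAreaRect(a.astype(np.float32)))
r=cv2.minAreaRect(a.astype(np.float32))[0]; print("centre",h*r[0]+u*r[1]+n*(n@o),"h",h,"u",u)
E
```

```text
scene knob [  6   6  14  10 119] [386.4 180.4] [541.7 257.9 160.6] [530.6 238.7 142.7] [549.  279.5 174.7] ((12.5, 10.5), (9.0, 13.0), 90.0)
 top pts 42 [540.4 259.8]
 dir [0.1 1. ] yaw of y -6.925749127809144
top knob [ 5  8 15  8 75] [240.4 211. ] [533.2 257.9 163.9] [526.3 238.2 130.2] [542.2 281.5 174.2] ((12.258825302124023, 10.835294723510742), (14.9682035446167, 5.64019250869751), 12.528807640075684)
 top pts 49 [534.7 258.3]
 dir [0.2 1. ] yaw of y -9.533745117445694
knob two (array([535.4, 260.4, 155.2]), np.float64(1.2585882138641171))
scene rack 845 ((526.0947265625, 168.38987731933594), (251.2552032470703, 76.59970092773438), 81.68079376220703)
  blob [362.3 192.7] 64 [538.1 184.3 120.8] [22.1 31.2 17.8]
  blob [384.8 191.8] 24 [544.9 257.4 116.9] [14.  16.4 17.8]
  blob [331.  193.8] 30 [520.9  87.  119.3] [13.7 19.1 17. ]
  blob [346.4 192.9] 29 [527.6 135.4 119.8] [15.  15.4 15.4]
  bar 257 ((530.089111328125, 175.17147827148438), (216.32177734375, 25.139249801635742), 80.45044708251953)
top rack 866 ((523.9098510742188, 165.29872131347656), (250.2412109375, 71.25820922851562), 82.9638442993164)
  blob [264.7 211.7] 9 [538.4 186.3 124.2] [ 5.3 19.9  8. ]
  blob [265.3 218.6] 29 [515.4 184.3 122.1] [12.8 28.2 16.5]
  blob [280.5 219.4] 10 [513.  134.9 116.7] [ 5.  16.6 15.4]
  blob [295.5 221.1] 8 [505.8  85.3 119.4] [ 4.8 15.5 14.8]
  bar 260 ((528.1177978515625, 171.40530395507812), (212.2973175048828, 30.28857421875), 85.5049819946289)
card plane [ 511.4 -189.4  162.5] [ 0.6 -0.1 -0.7] lean -0.8436058578691006 rms 23.97405642322296 yaw -12.136413131213088
ext [ 486.8 -255.9  152.8] [ 523.8 -122.3  163.8] 94
h [-147.5  496.9] [ -9.9 511.6] [137.5  14.7] ((-78.69891357421875, 504.1567077636719), (137.6278533935547, 14.057685852050781), 0.6575722098350525)
centre [ 506.  -189.3  157.8] h [0.2 1.  0. ] u [ 0.7 -0.2  0.7]
```

```bash
python3 - <<'E'
from h import *
np.set_printoptions(precision=2,suppress=True)
def cloud(c,u0,v0,u1,v1):
    V,U=np.mgrid[v0:v1,u0:u1]; d=c["depth"][v0:v1,u0:u1]
    P=np.stack([(U-c["cx"])/c["fx"]*d,(V-c["cy"])/c["fy"]*d,d],-1)
    return (P-c["t"])@c["R"], d,U,V
rng=np.random.default_rng(0)
for n,b in(("scene",(214,171,272,218)),("top",(350,195,410,235))):
    c=load(n); P,d,U,V=cloud(c,*b); ok=(d>0)&(P[...,2]>98)&(P[...,2]<235)
    q=P[ok]; best=None
    for _ in range(600):
        a=q[rng.choice(len(q),3,False)]; nn=np.cross(a[1]-a[0],a[2]-a[0]); L=np.linalg.norm(nn)
        if L<100: continue
        nn/=L; i=abs((q-a[0])@nn)<3
        if best is None or i.sum()>best.sum(): best=i
    for _ in range(3):
        o=q[best].mean(0); w=np.linalg.svd(q[best]-o,full_matrices=False)[2][2]; w*=np.sign(w[0]); best=abs((q-o)@w)<4
    h=np.array([-w[1],w[0],0]);h/=np.linalg.norm(h);u=np.cross(w,h)
    r=cv2.minAreaRect(np.c_[q[best]@h,q[best]@u].astype(np.float32)); ctr=h*r[0][0]+u*r[0][1]+w*(w@o)
    print(n,len(q),best.sum(),(d==0).sum(),"n",w,"lean",np.arcsin(w[2]),"yaw",np.degrees(np.arctan2(w[1],w[0])),"rms",((q[best]-o)@w).std(),"ctr",ctr,r)
s,t=load("scene"),load("top")
# two-view: black hinge knobs of the stand, z should be ~100
out=[]
for n,c,bs in(("scene",s,[(207,207,216,220),(267,207,276,220)]),("top",t,[(350,293-90,358,303-90),(402,212,411,224)])):
    for b in bs:
        m=(c["color"][b[1]:b[3],b[0]:b[2]].max(-1)<50); p=np.argwhere(m)[:,::-1].mean(0)+b[:2]; out.append(p); print(n,m.sum(),p)
# scene left (u small) = ? pair by y
A=[onz(s,*out[0],100),onz(s,*out[1],100)];B=[onz(t,*out[2],100),onz(t,*out[3],100)];print(A,B)
for i,j in((0,3),(1,2)): print("hinge",two(s,out[i],t,out[j]))
g=[onz(s,*p,z) for p,z in (((218,176),0),)]
E
```

```text
scene 1874 1591 11 n [ 0.87 -0.2   0.44] lean 0.45622129466703004 yaw -12.976720121629727 rms 2.0205492023150615 ctr [ 508.61 -188.63  155.  ] ((-69.59796142578125, -97.8594970703125), (167.84771728515625, 122.68221282958984), 1.0315290689468384)
top 484 449 15 n [ 0.87 -0.2   0.44] lean 0.46065666051644966 yaw -13.169894918388787 rms 1.0599063240505389 ctr [ 505.83 -192.2   156.14] ((-71.90019989013672, -98.54225158691406), (186.2004852294922, 126.39353942871094), 1.5983797311782837)
scene 10 [211.5 213. ]
scene 15 [271. 214.]
top 15 [353.93 207.93]
top 16 [405.   218.12]
[array([ 509.11, -283.19,  100.  ]), array([ 551.65, -108.75,  100.  ])] [array([ 551.04, -109.4 ,  100.  ]), array([ 513.1 , -278.07,  100.  ])]
hinge (array([ 512.42, -280.39,  102.18]), np.float64(5.501217906701306))
hinge (array([ 551.19, -109.07,   99.64]), np.float64(0.7439181347420342))
```

The measurements agree with the sizes given:

| Item | Measured position (mm) | Angle |
|---|---|---|
| Knob | ≈ (537, 260), height about 163 | – |
| Rack | centre ≈ (525, 167) | yaw −7.7° |
| Wide tube | (527.5, 186.5), from the rack pose | – |
| Card face centre | ≈ (507, −190, 155) | lean 0.458, yaw −13° |

First I move over the knob.

```bash
python3 -m jog '{"grip":[1,1,1,1,1,1,1,1,1,1,1,1,1,1,1,1,1,1,1,1],"translation":[[0.061,0.07,0.0175],[0.061,0.07,0.0175],[0.061,0.07,0.0175],[0.061,0.07,0.0175],[0.061,0.07,0.0175],[0.061,0.07,0.0175],[0.061,0.07,0.0175],[0.061,0.07,0.0175],[0.061,0.07,0.0175],[0.061,0.07,0.0175],[0.009,0.0875,0],[0.009,0.0875,0],[0.009,0.0875,0],[0.009,0.0875,0],[0.009,0.0875,0],[0.009,0.0875,0],[0.009,0.0875,0],[0.009,0.0875,0],[0.009,0.0875,0],[0.009,0.0875,0]],"delta_rot":[[0,0,0.02],[0,0,0.02],[0,0,0.02],[0,0,0.02],[0,0,0.02],[0,0,0.02],[0,0,0.02],[0,0,0.02],[0,0,0.02],[0,0,0.02],[0,0,0.0135],[0,0,0.0135],[0,0,0.0135],[0,0,0.0135],[0,0,0.0135],[0,0,0.0135],[0,0,0.0135],[0,0,0.0135],[0,0,0.0135],[0,0,0.0135]]}'; cat >> h.py <<'E'
def yaw(bot):
    from scipy.spatial.transform import Rotation as R
    s=bot.sense(); M=R.from_rotvec(s["tcp_rot"]).as_matrix(); np.set_printoptions(precision=2,suppress=True)
    print("t",s["time_s"],"pos",s["eef_pos"],"yang",np.degrees(np.arctan2(M[1,1],M[0,1])),"z",M[:,2],"F",s["force"],"T",s["ft_torque"],"w",s["width"]*85,"ff",s["finger_force"],"q",s["qpos"])
E
python3 -c "
from plant import bot;import h;h.yaw(bot)"
```

```text
time_s: 1.77
eef_pos: [514.9, 52.7, 301.2]
tcp_rot: [-2.362, -2.072, 0.0]
force: [1.3, 0.7, -1.1]
width: 0.994
finger_force: 0.0
t 1.7667 pos [514.95  52.69 301.23] yang -7.48021966664698 z [-0. -0. -1.] F [ 1.32  0.7  -1.11] T [ 0.01 -0.   -0.03] w 84.47833090600191 ff 0.0 q [-0.03  0.27  1.72 -0.    1.15  0.1 ]
```

```bash
python3 -m jog '{"grip":[1,1,1,1,1,1,1,0.2,0.2,0.2,0.2,0.2,0.2,0.2,0.2,0.2],"translation":[[0.008,0.074,0],[0.008,0.074,0],[0.008,0.074,0],[0.008,0.074,0],[0.008,0.074,0],[0.008,0.074,0],[0.008,0.074,0],[0,0,-0.0484],[0,0,-0.0484],[0,0,-0.0484],[0,0,-0.0484],[0,0,-0.0484],[0,0,-0.0484],[0,0,-0.0484],[0,0,-0.0484],[0,0,0]],"delta_rot":[[0,0,0],[0,0,0],[0,0,0],[0,0,0],[0,0,0],[0,0,0],[0,0,0],[0,0,0],[0,0,0],[0,0,0],[0,0,0],[0,0,0],[0,0,0],[0,0,0],[0,0,0],[0,0,0]]}' 40 >/dev/null; python3 - <<'E'
from plant import bot;import h;from h import *;h.yaw(bot)
c=bot.read_camera("scene");d=bot.read_camera("top")
cv2.imwrite("pics/k1.png",np.vstack([crop(c,310,120,130,70,6)[:420],np.clip(crop(d,205,180,130,30,6)*1.5,0,255).astype(np.uint8)]))
E
```

```text
t 3.1 pos [536.08 257.55 142.89] yang -7.59829091256695 z [-0.01 -0.   -1.  ] F [-0.24 -0.01  0.08] T [ 0.01 -0.   -0.04] w 51.01545142957094 ff 0.0 q [ 0.34  0.55  1.72 -0.    0.87  0.47]
```

View pics/k1.png

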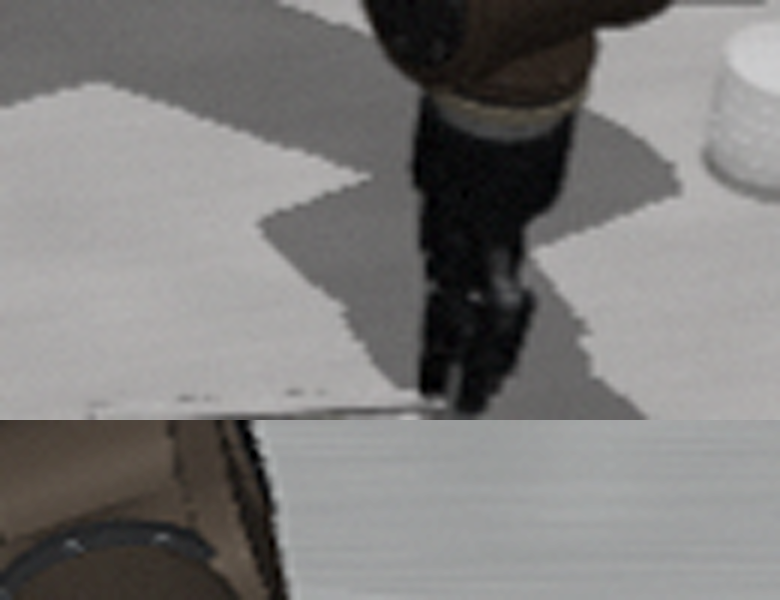

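The picture shows the fingers straddling the knob, with the tips near (445,400) just above the bar. I nudge into position and close.

```bash
python3 -m jog '{"grip":[0.2,-0.3,-0.6,-1,-1,-1,-1],"translation":[[0.002,0.006,0.005],[0,0,0],[0,0,0],[0,0,0],[0,0,0],[0,0,0],[0,0,0]],"delta_rot":[[0,0,0],[0,0,0],[0,0,0],[0,0,0],[0,0,0],[0,0,0],[0,0,0]]}' 50 >/dev/null; python3 -c "
from plant import bot;import h;h.yaw(bot)"
```

```text
t 3.7833 pos [537.5  260.77 149.4 ] yang -7.570444309970018 z [-0.  0. -1.] F [-7.77  1.6   8.02] T [0.22 1.2  0.14] w 10.692347611989009 ff 49.763327836990356 q [0.34 0.54 1.71 0.   0.88 0.47]
```

```bash
python3 -m jog '{"grip":[-1,-1,-1,-1,-1,-1,-1],"translation":[[-0.002,0,0],[0,0,0],[0,0,0],[0,0,0],[0,0,0],[0,0,0],[0,0,0]],"delta_rot":[[0,0,0.015],[0,0,0.02],[0,0,0.025],[0,0,0.025],[0,0,0.025],[0,0,0.025],[0,0,0.025]]}' 70 >/dev/null; python3 -c "
from plant import bot;import h;h.yaw(bot)"
```

```text
t 4.3667 pos [537.68 260.85 149.49] yang 21.410726662278503 z [ 0.  0. -1.] F [-1.56  2.06  6.3 ] T [ 0.25  0.37 -0.1 ] w 10.676394418102213 ff 71.33483648300171 q [ 0.34  0.54  1.72  0.    0.88 -0.03]
```

```bash
python3 -m jog '{"grip":[-1,-1,-1,-1,-1,-1,-1,-1,-1,-1,-1,-1],"translation":[[0,0,0],[0,0,0],[0,0,0],[0,0,0],[0,0,0],[0,0,0],[0,0,0],[0,0,0],[0,0,0],[0,0,0],[0,0,0],[0,0,0]],"delta_rot":[[0,0,0.025],[0,0,0.025],[0,0,0.025],[0,0,0.025],[0,0,0.025],[0,0,0.025],[0,0,0.025],[0,0,0.025],[0,0,0.018],[0,0,0],[0,0,0],[0,0,0]]}' >/dev/null; python3 -c "
from plant import bot;import h;h.yaw(bot)"
```

```text
t 5.3667 pos [537.94 261.02 149.43] yang 60.43556384765205 z [ 0.  0. -1.] F [-0.39  2.75  4.68] T [0.4  0.18 0.28] w 10.196861107364962 ff 71.38218998908997 q [ 0.34  0.54  1.71  0.    0.88 -0.71]
```

```bash
python3 -m jog '{"grip":[0,0.2,0.2,0.2,0.2,0.2,0.2,0.2,0.2,0.2,0.2,0.2,0.2,0.2,0.2,0.2,0.2,0.2,0.2,0.2],"translation":[[0,0,0],[0,0,0],[0,0,0],[0,0,0.03],[0,0,0.07],[0,0,0.07],[0,0,0.07],[0,0,0.07],[0,0,0.065],[-0.0026,-0.0186,0],[-0.0026,-0.0186,0],[-0.0026,-0.0186,0],[-0.0026,-0.0186,0],[-0.0026,-0.0186,0],[-0.0026,-0.0186,0],[-0.0026,-0.0186,0],[-0.0026,-0.0186,0],[-0.0026,-0.0186,0],[-0.0026,-0.0186,0],[0,0,0]],"delta_rot":[[0,0,0],[0,0,0],[0,0,0],[0,0,0],[0,0,0],[0,0,0],[0,0,0],[0,0,0],[0,0,0],[0,0,-0.038],[0,0,-0.038],[0,0,-0.038],[0,0,-0.038],[0,0,-0.038],[0,0,-0.038],[0,0,-0.038],[0,0,-0.038],[0,0,-0.038],[0,0,-0.036],[0,0,0]]}' >/dev/null; python3 - <<'E'
from plant import bot;import h,pickle;from h import *;h.yaw(bot)
c=bot.read_camera("scene");d=bot.read_camera("top")
pickle.dump(c,open("pics/scene2.pkl","wb"))
cv2.imwrite("pics/k2.png",crop(c,300,130,110,80,7))
V,U=np.mgrid[170:240,300:410]; z=c["depth"][170:240,300:410]
P=(np.stack([(U-c["cx"])/c["fx"]*z,(V-c["cy"])/c["fy"]*z,z],-1)-c["t"])@c["R"]
m=(z>0)&(P[...,2]>127)&(P[...,2]<141)&(P[...,0]>480); print("bar",m.sum(),cv2.minAreaRect(P[m][:,:2].astype(np.float32)))
m=((P[...,2]>98)&(P[...,2]<127)).astype(np.uint8); k=cv2.connectedComponentsWithStats(m)
for i in range(1,k[0]):
    if k[2][i,4]>8:
        q=P[k[1]==i]; tp=q[q[:,2]>121]; print("blob",k[3][i]+[300,170],k[2][i],q.mean(0),np.ptp(q,0),"top",len(tp),tp.mean(0) if len(tp) else "")
E
```

```text
t 7.0333 pos [527.03 185.16 298.41] yang -7.946225342630577 z [-0. -0. -1.] F [ 0.1  -0.25 -0.39] T [-0.05  0.   -0.02] w 51.268408975871964 ff 0.0 q [ 0.22  0.33  1.63 -0.    1.18  0.36]
bar 252 ((581.6804809570312, 202.88836669921875), (215.28408813476562, 170.14857482910156), 23.822811126708984)
blob [362.   192.66] [57 17 11 12 94] [534.96 184.61 118.24] [34.66 34.36 24.31] top 46 [530.55 186.17 124.59]
blob [346.47 193.6 ] [44 19  6 10 47] [527.44 135.88 116.82] [22.27 19.07 28.35] top 21 [525.01 135.79 124.19]
blob [330.8  194.46] [28 20  7 10 54] [520.03  86.85 115.89] [20.6  19.33 28.05] top 23 [517.79  87.86 124.02]
```

View pics/k2.png

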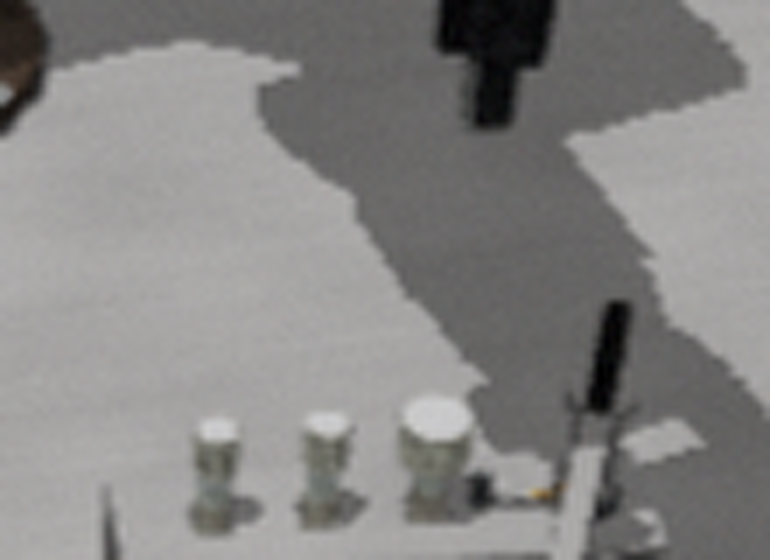

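The bar stays open at about (585,500) in the crop, swung toward the camera. The three caps are free and the wide one is at (437,415), with its top measured at z≈124.6. Next I descend on the wide cap.

```bash
python3 -m jog '{"grip":[0.4,0.4,0.4,0.4,0.4,0.4,0.4,0.4,0.4,0.4,0.4,0.4],"translation":[[0.0035,0.0035,0],[0,0,-0.06],[0,0,-0.07],[0,0,-0.07],[0,0,-0.07],[0,0,-0.07],[0,0,-0.07],[0,0,-0.05],[0,0,-0.03],[0,0,-0.02],[0,0,0],[0,0,0]],"delta_rot":[[0,0,0],[0,0,0],[0,0,0],[0,0,0],[0,0,0],[0,0,0],[0,0,0],[0,0,0],[0,0,0],[0,0,0],[0,0,0],[0,0,0]]}' >/dev/null; python3 -c "
from plant import bot;import h;h.yaw(bot)"
```

```text
t 8.1333 pos [528.83 187.82  94.62] yang -7.519756260274772 z [ 0. -0. -1.] F [-1.15  0.21 -0.09] T [-0.01  0.04 -0.04] w 59.51699550963136 ff 0.0 q [ 0.22  0.58  1.85 -0.    0.72  0.35]
```

```bash
python3 -m jog '{"grip":[0,-0.2,-1,-1,-1,-1],"translation":[[-0.001,-0.003,0],[0,0,0],[0,0,0],[0,0,0],[0,0,0],[0,0,0]],"delta_rot":[[0,0,0],[0,0,0],[0,0,0],[0,0,0],[0,0,0],[0,0,0]]}' 35 >/dev/null; python3 -c "
from plant import bot;import h;h.yaw(bot)"
```

```text
t 8.6333 pos [528.6  186.45  95.44] yang -7.592473509340818 z [ 0.  0. -1.] F [-0.72 -0.13  6.5 ] T [-0.03  0.2  -0.03] w 30.594621521107456 ff 34.435919523239136 q [0.22 0.58 1.85 0.   0.71 0.35]
```

```bash
python3 -m jog '{"grip":[-1,-1,-1,-1,-1,-1,-1,-1,-1,-1,-1,-1,-1],"translation":[[0,0,0.01],[0,0,0.02],[0,0,0.035],[0,0,0.04],[0,0,0.045],[0,0,0.05],[0,0,0.05],[0,0,0.05],[0,0,0.05],[0,0,0.05],[0,0,0.035],[0,0,0.015],[0,0,0]],"delta_rot":[[0,0,0],[0,0,0],[0,0,0],[0,0,0],[0,0,0],[0,0,0],[0,0,0],[0,0,0],[0,0,0],[0,0,0],[0,0,0],[0,0,0],[0,0,0]]}' >/dev/null; python3 - <<'E'
from plant import bot;import h,pickle;from h import *;h.yaw(bot)
c=bot.read_camera("scene");d=bot.read_camera("top")
pickle.dump(c,open("pics/scene3.pkl","wb"));pickle.dump(d,open("pics/top3.pkl","wb"))
cv2.imwrite("pics/k3.png",crop(c,300,130,110,100,6))
from scipy.spatial.transform import Rotation as R
M=R.from_rotvec(bot.sense()["tcp_rot"]).as_matrix(); p=bot.sense()["eef_pos"]
# target
n=np.array([.873,-.202,.442]);n/=np.linalg.norm(n);hh=np.array([-n[1],n[0],0]);hh/=np.linalg.norm(hh);u=np.cross(n,hh)
ctr=np.array([507,-189.8,155.2]);mid=ctr+40*n
# tool: z=-u, y = -hh or hh
for sg in(1,-1):
    y=sg*hh;z=-u;x=np.cross(y,z);T=np.c_[x,y,z]; print(sg,"rotvec/pi",R.from_matrix(T@M.T).as_rotvec()/np.pi)
g=bot.grasp_offset
tcp_from_mid=(113-8-g-55) # TCP height above tube mid if grasp at z=113-> recompute
print("mid target",mid,"u",u,"n",n,"h",hh,"grasp_offset",g)
E
```

```text
t 9.7167 pos [528.42 186.37 276.1 ] yang -7.593321801362485 z [ 0.  0. -1.] F [ 0.41  0.23 -0.73] T [0.02 0.01 0.02] w 30.623035546354533 ff 34.68385398387909 q [ 0.22  0.35  1.66 -0.    1.12  0.35]
1 rotvec/pi [-0.13 -0.09  0.46]
-1 rotvec/pi [ 0.09 -0.13 -0.52]
mid target [ 541.95 -197.89  172.9 ] u [-0.43  0.1   0.9 ] n [ 0.87 -0.2   0.44] h [0.23 0.97 0.  ] grasp_offset 18.700000000000003
```

View pics/k3.png

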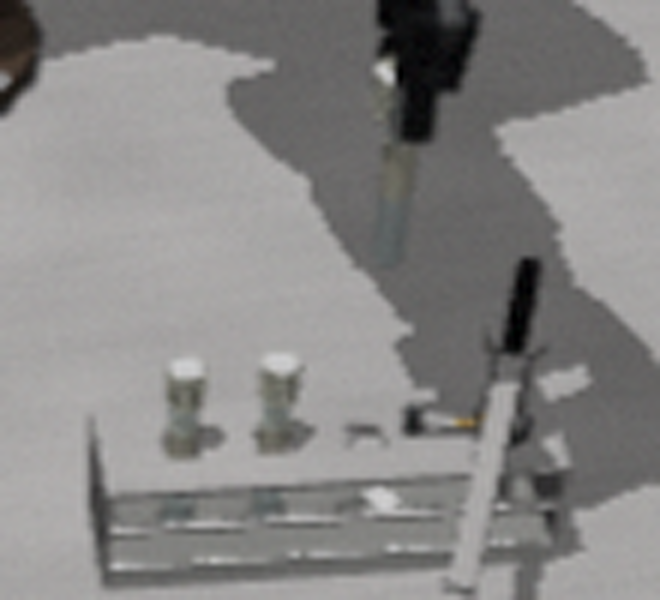

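The picture shows the tube lifted clear of the rack and both slims still in place. The tube hangs slightly off the tool axis, running from (400,140) to (385,260) in the crop, so I measure its tilt from the images.

```bash
cat > axis.py <<'E'
from h import *
def tube(c,box,p,M,lo,hi,name):
    # p,M tool pose; keep depth points within 30 mm of tool axis, between lo..hi mm beyond the TCP
    u0,v0,u1,v1=box; V,U=np.mgrid[v0:v1,u0:u1]; z=c["depth"][v0:v1,u0:u1]
    P=(np.stack([(U-c["cx"])/c["fx"]*z,(V-c["cy"])/c["fy"]*z,z],-1)-c["t"])@c["R"]
    L=(P-p)@M; m=(z>0)&(np.hypot(L[...,0],L[...,1])<28)&(L[...,2]>lo)&(L[...,2]<hi)
    rows=[]
    for v in np.unique(V[m]):
        k=m&(V==v); rows.append([L[k][:,2].mean(),U[k].mean(),v,k.sum(),*L[k][:,:2].mean(0)])
    r=np.array(rows); print(name,"pts",m.sum()); print(np.round(r,1))
    return r,m,P,L
E
python3 - <<'E'
from axis import *
from plant import bot
from scipy.spatial.transform import Rotation as R
np.set_printoptions(precision=1,suppress=True)
s=bot.sense();M=R.from_rotvec(s["tcp_rot"]).as_matrix();p=s["eef_pos"]; print(M)
c=load("scene3")
r,*_=tube(c,(340,130,400,185),p,M,0,110,"scene")
print("expected px of tool axis at 0,30,60,87:",[proj(c,p+M[:,2]*k) for k in(0,30,60,87)])
t=load("top3"); q=proj(t,p+M[:,2]*60);print("top px",q, "top cam at that pixel sees z",dep(t,*q))
E
```

```text
[[ 0.1  1.  -0. ]
 [ 1.  -0.1 -0. ]
 [-0.  -0.  -1. ]]
scene pts 103
[[  3.7 365.  153.    1.   -6.    6.1]
 [  8.2 364.5 154.    2.   -6.8   4.7]
 [ 10.3 366.5 155.    6.   -1.1   7.2]
 [ 14.9 366.5 156.    6.   -0.3   5.9]
 [ 18.9 366.5 157.    6.    0.2   5.4]
 [ 23.3 366.5 158.    6.    0.8   4.5]
 [ 25.6 366.  159.    5.   -0.8   6.2]
 [ 27.6 366.  160.    4.   -1.    8.4]
 [ 32.9 366.  161.    5.   -0.    6.2]
 [ 36.4 366.  162.    5.    0.2   6.6]
 [ 39.2 366.  163.    5.    0.3   7.8]
 [ 44.3 365.5 164.    6.   -0.4   5.9]
 [ 47.4 365.  165.    5.   -1.7   6.6]
 [ 50.8 365.  166.    5.   -1.5   7.1]
 [ 56.9 365.  167.    5.   -0.3   4.1]
 [ 57.9 365.  168.    5.   -0.9   7.7]
 [ 61.8 365.  169.    5.   -0.5   7.5]
 [ 66.5 365.  170.    5.    0.2   6.4]
 [ 70.  365.  171.    5.    0.5   6.9]
 [ 74.9 365.  172.    5.    1.2   5.6]
 [ 78.9 364.5 173.    4.    0.1   5.4]
 [ 82.4 364.5 174.    2.    0.4   5.8]]
expected px of tool axis at 0,30,60,87: [array([366.7, 150.7]), array([365.7, 159. ]), array([364.7, 167. ]), array([363.9, 174. ])]
top px [260.4 208.7] top cam at that pixel sees z [435.9 122.5 613.6]
```

The tube lies along the tool axis, so there's no slip or tilt, and its bottom is about 87 mm beyond the TCP. Final TCP should be about (528, −194.7, 202). I move above it while turning.

```bash
python3 -m jog '{"grip":[-1,-1,-1,-1,-1,-1,-1,-1,-1,-1,-1,-1,-1,-1,-1,-1,-1,-1],"translation":[[0,-0.0595,0.004],[0,-0.0595,0.004],[0,-0.0595,0.004],[0,-0.0595,0.004],[0,-0.0595,0.004],[0,-0.0595,0.004],[0,-0.0595,0.004],[0,-0.0595,0.004],[0,-0.0595,0.004],[0,-0.0595,0.004],[0,-0.0595,0.004],[0,-0.0595,0.004],[0,-0.0595,0.004],[0,-0.0595,0.004],[0,-0.0595,0.004],[0,-0.0595,0.004],[0,0,0],[0,0,0]],"delta_rot":[[-0.008,-0.0056,0.0288],[-0.008,-0.0056,0.0288],[-0.008,-0.0056,0.0288],[-0.008,-0.0056,0.0288],[-0.008,-0.0056,0.0288],[-0.008,-0.0056,0.0288],[-0.008,-0.0056,0.0288],[-0.008,-0.0056,0.0288],[-0.008,-0.0056,0.0288],[-0.008,-0.0056,0.0288],[-0.008,-0.0056,0.0288],[-0.008,-0.0056,0.0288],[-0.008,-0.0056,0.0288],[-0.008,-0.0056,0.0288],[-0.008,-0.0056,0.0288],[-0.008,-0.0056,0.0288],[0,0,0],[0,0,0]]}' >/dev/null; cat > tgt.py <<'E'
from h import *
from plant import bot
from scipy.spatial.transform import Rotation as R
def go(ctr=(507,-189.8,155.2),lean=.458,yaw_=-13.0,d=32.4):
    a=np.radians(yaw_); n=np.array([np.cos(lean)*np.cos(a),np.cos(lean)*np.sin(a),np.sin(lean)]); hh=np.array([-np.sin(a),np.cos(a),0]);u=np.cross(n,hh)
    s=bot.sense();M=R.from_rotvec(s["tcp_rot"]).as_matrix();p=s["eef_pos"]
    T=np.c_[np.cross(hh,-u),hh,-u]; w=np.array(ctr)+40*n+d*u
    np.set_printoptions(precision=4,suppress=True)
    print("t",s["time_s"],"p",p,"target",w,"dT/400",(w-p)/400,"dR/pi",R.from_matrix(T@M.T).as_rotvec()/np.pi,"w",s["width"]*85,"ff",s["finger_force"],"F",s["force"],"q",s["qpos"])
    return n,hh,u,p,M
E
python3 -c "
import tgt;tgt.go()"
```

```text
t 11.3167 p [ 527.6957 -186.2229  298.0553] target [ 527.9993 -194.6481  201.947 ] dT/400 [ 0.0008 -0.0211 -0.2403] dR/pi [-0.0055 -0.0059  0.0121] w 30.706675979451173 ff 34.78528618812561 F [-0.3594  0.475  -0.797 ] q [-0.5093  0.1945  1.9006  0.1919  0.6333 -1.9434]
```

```bash
python3 -m jog '{"grip":[-1,-1,-1,-1,-1,-1,-1],"translation":[[0.001,-0.01,0],[0,-0.011,-0.02],[0,0,-0.03],[0,0,-0.03],[0,0,-0.03],[0,0,-0.015],[0,0,0]],"delta_rot":[[-0.0055,-0.006,0.012],[0,0,0],[0,0,0],[0,0,0],[0,0,0],[0,0,0],[0,0,0]]}' >/dev/null; python3 -c "
import tgt;tgt.go()"
```

```text
t 11.9 p [ 528.2938 -192.9287  247.3075] target [ 527.9993 -194.6481  201.947 ] dT/400 [-0.0007 -0.0043 -0.1134] dR/pi [-0.0003 -0.0002 -0.0007] w 30.755243116456803 ff 34.776352643966675 F [-0.4178 -0.7698  0.5944] q [-0.5284  0.2577  1.9791  0.2892  0.4835 -2.1023]
```

```bash
python3 -m jog '{"grip":[-1,-1,-1,-1,-1,-1,-1,-1,-1],"translation":[[0,-0.002,-0.01],[0,-0.002,-0.025],[0,0,-0.025],[0,0,-0.025],[0,0,-0.018],[0,0,-0.01],[0,0,0],[0,0,0],[0,0,0]],"delta_rot":[[0,0,0],[0,0,0],[0,0,0],[0,0,0],[0,0,0],[0,0,0],[0,0,0],[0,0,0],[0,0,0]]}' >/dev/null; python3 - <<'E'
import tgt,pickle;from tgt import *;from axis import tube
n,hh,u,p,M=tgt.go()
c=bot.read_camera("scene");d=bot.read_camera("top")
cv2.imwrite("pics/f1.png",np.vstack([crop(c,200,140,100,60,7)[:420],crop(c,200,200,100,20,7)]))
np.set_printoptions(precision=1,suppress=True)
r,m,P,L=tube(c,(215,140,270,225),p,M,3,105,"scene")
mid=p+M[:,2]*32.4; C=np.array([507,-189.8,155.2])
print("exp px",[proj(c,p+M[:,2]*k) for k in(5,30,60,87)])
g=(P-C)@np.c_[n,hh,u]; k=(abs(g[...,0])<8)&(abs(g[...,1])<65)&(abs(g[...,2])<55)
q=P[k]; o=q.mean(0); w=np.linalg.svd(q-o,full_matrices=False)[2][2];w*=np.sign(w[0]); i=abs((q-o)@w)<3;o=q[i].mean(0);w=np.linalg.svd(q[i]-o,full_matrices=False)[2][2];w*=np.sign(w[0])
print("card now",k.sum(),"lean",np.arcsin(w[2]),"yaw",np.degrees(np.arctan2(w[1],w[0])),"plane offset of C",(C-o)@w, "tool mid dist",(mid-o)@w)
# tube glass points relative to measured plane
f=(g[...,0]>25)&(g[...,0]<60)&(abs(g[...,1])<14)&(g[...,2]<20)&(g[...,2]>-60)
for lo in range(-60,20,16):
    e=f&(g[...,2]>=lo)&(g[...,2]<lo+16); print("z",lo+8,e.sum(),"n",((P[e]-o)@w).mean() if e.any() else "", "h",g[e][:,1].mean() if e.any() else "")
E
```

```text
t 12.65 p [ 528.9808 -195.4308  204.6556] target [ 527.9993 -194.6481  201.947 ] dT/400 [-0.0025  0.002  -0.0068] dR/pi [ 0.0006  0.001  -0.0009] w 30.67924644624935 ff 34.776116609573364 F [ 0.2777  0.0656 -0.0478] q [-0.5324  0.3216  2.0314  0.3801  0.3702 -2.2057]
scene pts 148
[[  3.2 238.3 188.    3.   -4.5   0.3]
 [  5.9 238.5 189.    6.   -5.5   0.8]
 [  8.8 238.5 190.    6.   -5.7   0.8]
 [ 11.6 238.5 191.    6.   -6.4   0.8]
 [ 14.8 238.5 192.    6.   -5.3   0.6]
 [ 18.1 238.5 193.    6.   -3.9   0.3]
 [ 20.7 238.5 194.    6.   -5.5   0.4]
 [ 23.2 238.5 195.    6.   -7.2   0.6]
 [ 26.2 238.5 196.    6.   -7.3   0.5]
 [ 29.7 238.5 197.    6.   -5.2   0.1]
 [ 32.7 238.5 198.    6.   -5.2   0.1]
 [ 35.3 238.5 199.    6.   -6.5   0.2]
 [ 38.1 238.5 200.    6.   -7.2   0.2]
 [ 41.  239.  201.    5.   -7.4   1.6]
 [ 44.7 239.  202.    5.   -4.8   1.1]
 [ 47.1 239.  203.    5.   -7.1   1.4]
 [ 50.1 239.  204.    5.   -7.    1.3]
 [ 53.1 239.  205.    5.   -7.1   1.2]
 [ 56.2 239.  206.    5.   -6.7   1.1]
 [ 60.1 239.  207.    5.   -3.5   0.5]
 [ 62.3 239.  208.    5.   -6.3   0.8]
 [ 65.8 239.  209.    5.   -4.7   0.5]
 [ 68.4 239.  210.    5.   -6.    0.6]
 [ 71.3 239.  211.    5.   -6.5   0.6]
 [ 74.6 239.  212.    5.   -5.5   0.4]
 [ 77.5 239.5 213.    4.   -6.    1.8]
 [ 80.5 239.  214.    5.   -6.    0.3]
 [ 83.7 239.5 215.    4.   -5.5   1.6]]
exp px [array([238.5, 188.2]), array([238.7, 196.7]), array([239. , 206.6]), array([239.2, 215.5])]
card now 1210 lean 0.4526241308468053 yaw -13.133650567332365 plane offset of C -1.2095600727302847 tool mid dist 41.104571767998614
z -52 9 n 47.35389711426168 h 0.38237710676736053
z -36 26 n 47.07659209298996 h 0.24556703137445618
z -20 27 n 47.54665039844777 h 0.6460415802053563
z -4 30 n 47.343137223208515 h -0.26710394447369634
z 12 32 n 46.69528229643241 h 0.16588049131090543
```

View pics/f1.png

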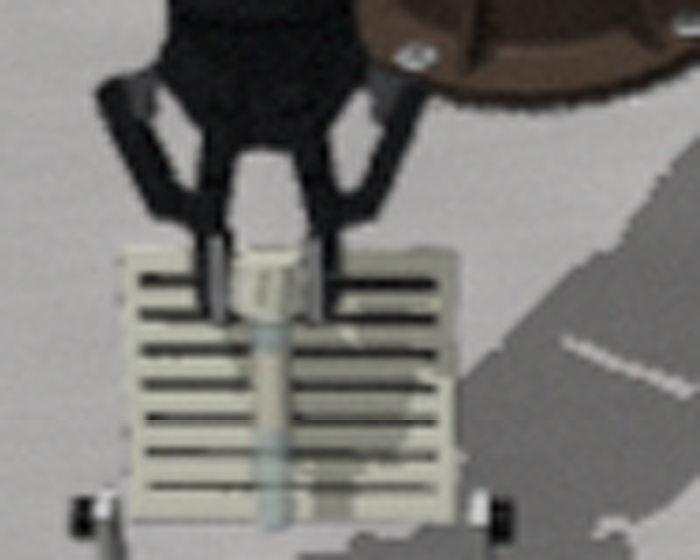

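The tube is held cap-up and centred before the card: glass at crop (272,430), card corners (125,250), (457,255), (452,520) and (133,520). I cross-check the card centre from these corners.

```bash
python3 - <<'E'
import tgt;from tgt import *
n,hh,u,p,M=tgt.go()
c=load("scene"); C=np.array([507,-189.8,155.2]); np.set_printoptions(precision=1,suppress=True)
N=np.c_[n,hh,u]
print("model corners px",[proj(c,C+a*70*hh+b*60*u) for a,b in((-1,1),(1,1),(1,-1),(-1,-1))])
px=np.array([[125,250],[457,255],[452,520],[133,520]])/7+[200,140]-0.45
print("seen",px)
for q in px:
    o,d=ray(c,*q); X=o+d*((C-o)@n)/(d@n); print((X-C)@N)
print("err of mid in card frame",(p+M[:,2]*32.4-C)@N)
E
```

```text
t 12.75 p [ 528.9386 -195.451   204.669 ] target [ 527.9993 -194.6481  201.947 ] dT/400 [-0.0023  0.002  -0.0068] dR/pi [ 0.0006  0.001  -0.0009] w 30.59639868993261 ff 34.776265025138855 F [ 0.0849 -0.5396 -1.1879] q [-0.5325  0.3215  2.0316  0.3803  0.37   -2.2059]
model corners px [array([216.5, 174.5]), array([264.1, 175. ]), array([264.7, 213.9]), array([218.1, 213.5])]
seen [[217.4 175.3]
 [264.8 176. ]
 [264.1 213.8]
 [218.6 213.8]]
[  0.  -67.4  57.7]
[-0.  72.  57.1]
[  0.   68.4 -59.8]
[  0.  -68.7 -61. ]
err of mid in card frame [42.3 -0.6  2. ]
```

```bash
python3 -m jog '{"grip":[-1,-1,-1,-1,-1,-1,-1],"translation":[[0,0.0015,-0.004],[0,0.001,-0.004],[0,0,0],[0,0,0],[0,0,0],[0,0,0],[0,0,0]],"delta_rot":[[0,0,0],[0,0,0],[0,0,0],[0,0,0],[0,0,0],[0,0,0],[0,0,0]]}' >/dev/null; python3 - <<'E'
import tgt,pickle;from tgt import *
n,hh,u,p,M=tgt.go(); print((p+M[:,2]*32.4-[507,-189.8,155.2])@np.c_[n,hh,u], abs(bot.sense()["joint_velocities"]).max())
c=bot.read_camera("scene");cv2.imwrite("pics/f2.png",crop(c,130,130,290,120,2))
E
```

```text
t 13.3333 p [ 528.7712 -194.3914  200.9484] target [ 527.9993 -194.6481  201.947 ] dT/400 [-0.0019 -0.0006  0.0025] dR/pi [ 0.0005  0.0008 -0.0009] w 30.725263578199634 ff 34.775792956352234 F [-0.7224 -0.5661 -0.9178] q [-0.5306  0.3267  2.0365  0.3874  0.3609 -2.2122]
[40.2695  0.4382 -1.2026] 0.00230260594495325
```

View pics/f2.png

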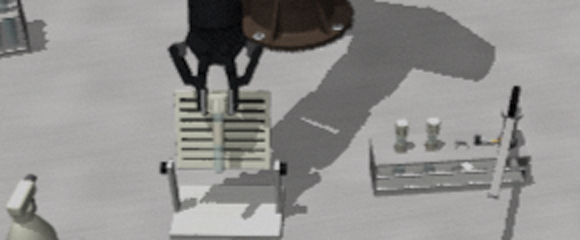

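The final view shows the tube before the card's middle at (219,130), the keeper bar open at (503,150), both slims in the rack and the sprayer unmoved. I hand in.

```bash
python3 -c "
from plant import bot;print(bot.finish_job())"
```

```text
the job is handed in; nothing more can be done
None
```

The job is handed in at about 13 s: the keeper bar is open and staying there, and the wide-capped tube is held cap-up and still, parallel to the card, measured about 40 mm off its face and within about 2 mm of its middle; the slim tubes and sprayer are where they were, and the dishes, which the arm never went near, were not re-checked.

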